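Open the tea box for breakfast

TASK

Get the bamboo tea box open for breakfast: flip its lid up and right over, past upright, so that it stays open by itself against its hinge stop. The jam jar is standing close behind the box where the lid has to go, so slide it along the counter out of the way, upright, before the lid can hit it. Use only the fingertips or the outside of the fingers, gently: do not pick anything up, do not fling the lid, and leave everything else on the bar where it stands.

Things in the scene. Friction and masses are not known exactly. Their poses are not given: they have to be found in the camera images.
- teabox: bamboo tea box with hinged lid, fixed. Origin: centre of its underside, on the counter; x from front (finger lip) to back (hinge), y across, z up. Walls 140 mm deep (x -70 to +70), 200 mm wide; rim 60 mm high, lid 12 mm thick, so 72 mm high when shut. The lid overhangs the front wall by 18 mm (to x = -88 mm), full width, as a finger lip: its underside is 60 mm above the counter, nothing below
- tea_lid (a joint): angle of the tea box's lid, rad: 0 shut, 1.57 upright, 2.1 fully open, leaning back on its hinge stop. The front edge goes up and back. The lid weighs about 0.28 kg, turns freely with slight damping, falls shut below about 1.5 rad and falls open beyond about 1.6 rad
- lid_lip (a point): middle of the lower front edge of the lid, at the tip of the overhanging lip; moves with the lid, 158 mm from the hinge axis; lid 200 mm wide, 12 mm thick, clear window, two brass hinge leaves at its back edge. With the lid shut its axes are those of the tea box, and they turn with the lid
- lid_hinge (a point): middle of the hinge axis, at the top of the box's back wall (box x = +70 mm, 60 mm up); the axis runs along the box's y. Fully open, the lid's back face is 14 mm behind the back wall at rim height and 44 mm behind it at the height of the jar's top
- jam_jar: closed glass jam jar, dark red with paper band and white screw cap, loose, 84 mm across, 112 mm high, about 0.5 kg; origin: centre of its underside. Starts 5 to 12 mm behind the box's back wall, in the lid's way. It slides (friction about 0.6) when pushed at mid-height or below and tips when pushed near the top
- sugar_bowl: bystander: white ceramic sugar bowl with lid and two small ears, 108 mm wide (144 over the ears), 108 mm high; origin: centre of its underside
- blue_cup: bystander: blue plastic cup, 80 mm across, 105 mm high; origin: centre of its underside
- cereal_bowl: bystander: blue ceramic cereal bowl, 140 mm across, 55 mm high; origin: centre of its underside
- teaspoon: bystander: steel teaspoon lying flat, 150 mm long along its x, 10 mm high; origin: under its middle

How it is judged:
By the outcome, as a careful person would: the job done as asked, in the order asked, and still so for the second after the job is handed in, with the robot touching nothing.
It also fails if it takes over 61 s, if anything falls off the work surface, if the arm or the gripper's body presses on something with over 40 N, if the wrist force passes 120 N, or if a joint passes its speed limit or range.

ROBOT

A 6-joint arm with a two-finger parallel gripper is mounted at the origin on the work surface. World frame = base frame: x ahead of the robot, y to its left, z up, the work surface at z = 0. Lengths are in m, angles in rad, forces in N, time in s.
With the tool pointing down it reaches from about 0.325 to 0.9 m from the base axis. Payload 6.1 kg.
Tool frame: the origin (TCP) lies at the very end of the fingers, on their centre line; the grasp point (between the pads) lies bot.tcp_to_grasp behind it (bot.tcp_to_grasp is the distance from the TCP to the grasp point, in m); y points along the fingers, x is the direction in which the jaws open and shut, and the axes are right-handed (so a half turn about y gives the same grasp; the last joint's range is limited). The gripper opens to 85 mm and grips with 20 to 120 N. Pads are 22 mm wide; open, the fingers measure 114 mm over their backs; the gripper's body (76 mm by 85 mm) begins 54 mm behind the grasp point. The pads swing forward as they close: fully open they stand 13 mm farther back than shut.
Start: joints at [-1.457, 0.22, 1.526, -0, 1.395, -0.126], TCP at [0.148, -0.607, 0.231] pointing down, gripper open.
Joint ranges: [-2.98, 2.98], [-0.91, 2.08], [0.09, 2.57], [-1.24, 4.39], [0.2, 2.65], [-2.68, 2.68]. Speed limits (rad/s): [2.57, 2.57, 3.01, 3.14, 3.14, 3.14].

INTERFACE

Orientations are given as a unit quaternion [x, y, z, w].
In Python, from rig import bot gives the robot as it stands.
- The arm moves only by the tool apply_moves, never from a script. Its argument "increments" is a list of rows, each a list of 7 numbers: the closure, from -1 (fully open) to 1 (shut), then the shift along the tool's x, y, z scaled (see below), then the turn, a rotation vector about the tool's x, y, z scaled (see below). A call has exactly 5 rows; each row is the pose to reach, as a shift and turn from the pose commanded when the call began, along the tool's axes at that moment; what a row does not reach only later rows make up. The controller multiplies each number of a shift by 100 mm and each number of a turn by 90 degrees. A row lasts 1/8 s, in which the tool goes at most 62.5 mm and 10.7 degrees, less where a joint would pass 70% of its speed; a pose out of reach is approached as far as the arm can. A call with a number of a shift or a turn outside -1 to 1 is refused whole. A call with a gripper value outside its range is refused whole. The fingers move at their own pace and stop on an object; "force" is the grip in N (left out, the last holds). Time passes only in rows, so rows that repeat a pose let the fingers close, or fill a call up. It gives the time, the measured TCP pose, the force and the opening at its end, in the units of the state.
- bot.state(): the state, without advancing time (a new reading comes with each control period).
- bot.capture(name): name is "scene" or "top" or "wrist"; returns (picture, depth): 480x640x3 uint8, red, green, blue; 480x640 float32, m along the optical axis (not along the pixel's ray), 0 where there is no reading.
- bot.calibration(name): a dict with "vertical_fov" (degrees; the focal length in pixels is half the picture's height over the tangent of half this angle, whatever the lens; pixels are square), "cx", "cy" (the principal point, pixels), "k1" (the pictures are not rectified: a ray, as slopes to the right and down, at radius r is drawn at 1 + k1 r^2 times it, then the intrinsics apply), "R" (3x3) and "t" (3): a world point X has camera coordinates R X + t; the wrist camera has in their place "tool_from_camera" (4x4, takes a point from camera to tool coordinates, whose origin is the TCP and whose axes are the tool frame's). Camera axes: x right, y down, z forward; pixel columns grow to the right and rows downward; lengths in m; the calibration is good to about 2 mm. A picture is of the moment at which its call begins: read the wrist's pose just before it. calibration takes no time and is no camera call.
- bot.finish_job(): hands the job in, once; it reports no verdict.
The state is a dict: "clock": time; "joint_pos": joint angles; "joint_vel": joint speeds; "effort": joint torques, N m; "tool_pos": TCP position; "ee_rot": TCP orientation; "contact_force": force on the tool from outside, world axes, zero at the start; "torque": the same for the moment, N m; "gripper_width": opening from 0.0 (shut) to 1.0 (fully open).
Only numpy, scipy, OpenCV 4.12 (cv2) and the standard library are available. Lean on these libraries where they do the work, as an engineer would, in place of code of your own. Each camera call takes 0.05 s, during which the arm holds its last target. There are 200 camera calls.

## Working session

There is one attempt and no reset: what is moved stays moved. The work goes in short steps, Python scripts to look and compute and a tool call to move; the robot and the scene stay as the last step left them, time stands still between calls to the robot, and variables do not carry over. Pictures are saved under pics/ and viewed, about 8 in all and at most 12, crops included, and the job is handed in when it is done.

Besides the shell and the picture viewer there is one more tool, called after "Call:" as name(argument=value, ...) on one line, values as JSON. apply_moves: Moves the arm, as the interface text tells. Shifts and turns lie within -1 to 1; 1 stands for 100 mm of shift or 90 degrees of turn. Its arguments: {"type":"object","properties":{"increments":{"type":"array"},"force":{"type":"number"}},"required":["increments"]}

```bash
mkdir -p pics; ls; python3 - <<'E'
from rig import bot
import cv2
for n in("scene","top"):
    p,d=bot.capture(n); cv2.imwrite(f"pics/{n}0.png",p[:,:,::-1]); import numpy as np; np.save(f"pics/{n}0.npy",d)
    print(n,bot.calibration(n))
print(bot.state(),bot.tcp_to_grasp)
E
```

```text
pics
scene {'vertical_fov': 44.92884190253609, 'cx': 311.52922284266305, 'cy': 245.9775178562327, 'k1': -0.17316470000690748, 'R': array([[-0.47884672,  0.87758367, -0.02351025],
       [ 0.51410882,  0.25861057, -0.8178097 ],
       [-0.71161643, -0.40369232, -0.57500832]]), 't': array([ 0.26524255, -0.20055047,  1.79706799])}
top {'vertical_fov': 57.035186051037215, 'cx': 313.6667823670113, 'cy': 241.4981524311069, 'k1': 0.010753375171158834, 'R': array([[ 0.02392074, -0.99953024,  0.01915993],
       [-0.99473956, -0.02570685, -0.09915828],
       [ 0.09960424, -0.01668721, -0.9948872 ]]), 't': array([-0.02940745,  0.49440323,  1.04718145])}
{'clock': 0.1, 'joint_pos': array([-1.45709395e+00,  2.21120428e-01,  1.52753313e+00, -3.08627980e-05,
        1.39469620e+00, -1.26136858e-01]), 'joint_vel': array([ 0.00013636, -0.00174134, -0.00366564,  0.00098384, -0.00078149,
        0.00067419]), 'effort': array([ 5.22495266e-04, -4.98245645e+01, -3.90545225e+01, -2.54839515e-04,
        5.62260946e-03, -3.70487044e-06]), 'tool_pos': array([ 0.14836661, -0.60655935,  0.23030598]), 'ee_rot': array([-0.55579185,  0.43703543, -0.43614707,  0.55666075]), 'contact_force': array([ 0.30235268,  1.11255081, -0.13060063]), 'torque': array([-0.02953745,  0.00554886,  0.0487725 ]), 'gripper_width': 0.998367663929714} 0.0187
```

View pics/scene0.png

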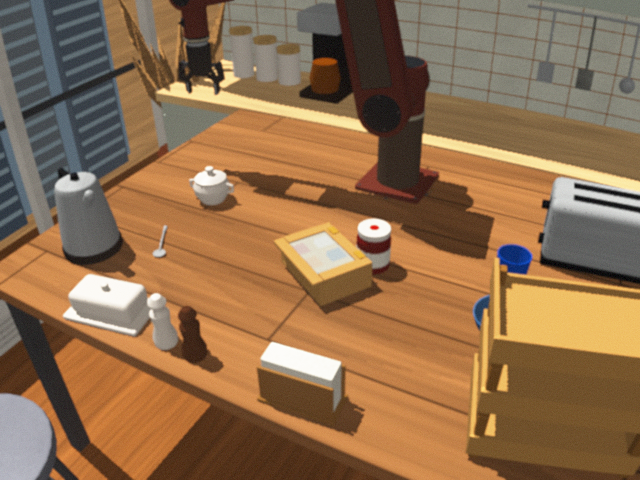

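View pics/top0.png

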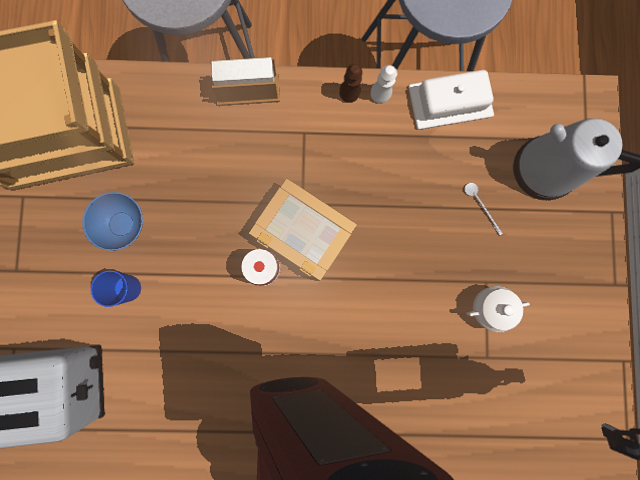

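The scene view shows the tea box at (323,262), the jar at (374,245) and the hinge leaves on the jar side. In the top view the lid corners are near (287,181), (355,225), (320,279) and (250,237). The jar is at (259,267). I'll enlarge the top view to read these more closely.

```bash
cat > h.py <<'E'
from rig import bot
import numpy as np, cv2
from scipy.spatial.transform import Rotation as Ro
def K(c):
    f=240/np.tan(np.radians(c["vertical_fov"]/2)); return np.array([[f,0,c["cx"]],[0,f,c["cy"]],[0,0,1]])
def at_z(n,uv,z):
    c=bot.calibration(n); uv=np.array(uv,float).reshape(-1,1,2)
    s=cv2.undistortPoints(uv,K(c),np.array([c["k1"],0,0,0,0]))[:,0]
    C=-c["R"].T@c["t"]; d=np.c_[s,np.ones(len(s))]@c["R"]
    return C+d*((np.reshape(z,-1)-C[2])/d[:,2])[:,None]
def cloud(n,d):
    c=bot.calibration(n); v,u=np.mgrid[:480,:640]
    s=cv2.undistortPoints(np.c_[u.ravel(),v.ravel()].astype(float).reshape(-1,1,2),K(c),np.array([c["k1"],0,0,0,0]))[:,0]
    X=np.c_[s,np.ones(len(s))]*d.reshape(-1,1)
    return ((X-c["t"])@c["R"]).reshape(480,640,3)
E
python3 - <<'E'
from h import *
p=cv2.imread("pics/top0.png")[165:295,225:375]
cv2.imwrite("pics/crop0.png",cv2.resize(p,None,fx=5,fy=5,interpolation=cv2.INTER_CUBIC)[:600])
d=np.load("pics/top0.npy"); P=cloud("top",d)
sub=P[165:295,225:375].reshape(-1,3)
l=sub[(abs(sub[:,2]-.072)<.006)]; print(len(l),cv2.minAreaRect(l[:,:2].astype(np.float32)),l[:,2].mean())
j=sub[(abs(sub[:,2]-.112)<.008)]; print(len(j),cv2.minEnclosingCircle(j[:,:2].astype(np.float32)),j[:,2].mean())
for nm,(u0,u1,v0,v1) in dict(sugar=(465,535,280,335),cup=(85,145,265,310),bowl=(80,145,190,252),ts=(462,505,180,238)).items():
    s=P[v0:v1,u0:u1].reshape(-1,3); s=s[s[:,2]>(.005 if nm=='ts' else .03)]; print(nm,len(s),s.min(0).round(3),s.max(0).round(3))
E
```

```text
5441 ((0.486122190952301, 0.03195634484291077), (0.20032788813114166, 0.23970848321914673), 57.94965744018555) 0.0706617742860932
985 ((0.4281071126461029, 0.10486205667257309), 0.03944474831223488) 0.11231506180728006
sugar 1892 [ 0.293 -0.523  0.03 ] [3.980e-01 1.000e-03 1.091e+00]
cup 1023 [0.333 0.001 0.03 ] [0.412 0.471 1.091]
bowl 1096 [0.388 0.001 0.03 ] [0.597 0.527 1.091]
ts 193 [ 0.388 -0.485  0.005] [6.550e-01 1.000e-03 1.091e+00]
```

View pics/crop0.png

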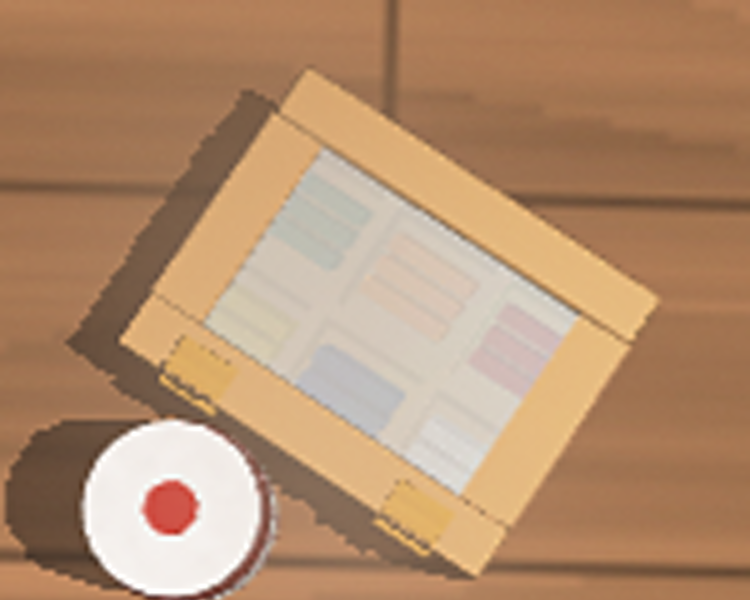

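The crop shows the lid corners at (308,68), (660,300), (477,577) and (120,343), and the jar cap centre at (172,508).

```bash
python3 - <<'E'
from h import *
q=np.array([[308,68],[660,300],[477,577],[120,343]])/5+[225,165]
C=at_z("top",q-.4,.072)[:,:2]; fl,fr,br,bl=C; print(C.round(4))
print([np.linalg.norm(a-b).round(4) for a,b in((fl,fr),(fr,br),(br,bl),(bl,fl))])
x=(bl+br-fl-fr);x/=np.linalg.norm(x); x2=(fl-fr+bl-br); x2/=np.linalg.norm(x2); print(x,x2,np.degrees(np.arctan2(x[1],x[0])),np.degrees(np.arctan2(x2[1],x2[0])))
print("jar",at_z("top",np.array([172,508])/5+[225,165]-.4,.112))
P=cloud("top",np.load("pics/top0.npy"))
for nm,(u0,u1,v0,v1) in dict(sugar=(465,535,280,335),cup=(85,145,265,310),bowl=(80,145,190,252),ts=(462,505,180,238),toaster=(0,110,340,450),crate=(0,140,10,195)).items():
    s=P[v0:v1,u0:u1].reshape(-1,3); s=s[(s[:,2]>(.005 if nm=='ts' else .03))&(s[:,2]<.6)]; print(nm,len(s),s.min(0).round(3),s.max(0).round(3))
E
```

```text
[[ 0.638   0.0518]
 [ 0.5325 -0.1155]
 [ 0.4017 -0.033 ]
 [ 0.5057  0.1349]]
[np.float64(0.1978), np.float64(0.1546), np.float64(0.1975), np.float64(0.1563)]
[-0.84637581  0.53258613] [0.53018786 0.8478802 ] 147.81964393109791 57.98185160576427
jar [[0.42827061 0.10388552 0.112     ]]
sugar 1870 [ 0.293 -0.523  0.03 ] [ 0.398 -0.381  0.111]
cup 1012 [0.333 0.391 0.03 ] [0.412 0.471 0.11 ]
bowl 1084 [0.46  0.387 0.03 ] [0.597 0.527 0.061]
ts 183 [ 0.521 -0.485  0.005] [ 0.655 -0.387  0.014]
toaster 8693 [0.054 0.449 0.03 ] [0.239 0.692 0.188]
crate 15076 [0.591 0.429 0.03 ] [0.874 0.724 0.299]
```

```bash
cat >> h.py <<'E'
A=np.radians(147.9); O=np.array([.5118,.0143,0]); B=np.array([[np.cos(A),-np.sin(A),0],[np.sin(A),np.cos(A),0],[0,0,1]])
W=lambda b:O+B@np.array(b,float)      # box->world (m)
def tool(yaxis,xaxis):               # box-frame tool y, approx tool x -> world Rotation
    y=np.array(yaxis,float);y/=np.linalg.norm(y); x=np.array(xaxis,float); x-=y*(x@y); x/=np.linalg.norm(x)
    return Ro.from_matrix(B@np.c_[x,y,np.cross(x,y)])
def inc(p,R):                        # scaled shift, turn from present pose to world pose
    s=bot.state(); R0=Ro.from_quat(s["ee_rot"])
    return (R0.inv().apply(p-s["tool_pos"])/.1).round(3), ((R0.inv()*R).as_rotvec()/(np.pi/2)).round(3)
def show():
    s=bot.state(); R0=Ro.from_quat(s["ee_rot"]).as_matrix()
    print("t",s["clock"],"box pos",(B.T@(s["tool_pos"]-O)*1e3).round(1),"F",s["contact_force"].round(1),"grip",round(s["gripper_width"],2),"\nq",s["joint_pos"].round(2)); print("tool axes in box (cols):\n",(B.T@R0).round(3))
E
python3 - <<'E'
from h import *
print([a for a in dir(bot) if a[0]!='_'])
show(); t=np.radians(20)
for sx in(1,-1):
    R=tool([0,-np.sin(t),-np.cos(t)],[sx,0,0]); print(sx,R.as_quat().round(3)); print(inc(W([.118,.09,.20]),R))
E
```

```text
['MotionError', 'calibration', 'capture', 'finish_job', 'state', 'tcp_to_grasp']
t 0.1 box pos [-22.1 719.1 230.3] F [ 0.3  1.1 -0.1] grip 1.0 
q [-1.46  0.22  1.53 -0.    1.39 -0.13]
tool axes in box (cols):
 [[-0.717  0.001 -0.697]
 [ 0.697 -0.001 -0.717]
 [-0.002 -1.     0.   ]]
1 [ 0.226  0.787 -0.551 -0.159]
(array([-5.387,  0.313,  3.537]), array([-0.105,  1.49 ,  0.262]))
-1 [-0.551  0.159 -0.226  0.787]
(array([-5.387,  0.313,  3.537]), array([ 0.211, -0.486,  0.085]))
```

Call:
apply_moves(increments=[[-0.2,-0.3,0,0.2,0,-0.097,0],[-0.2,-0.6,0,0.4,0,-0.194,0],[-0.2,-0.9,0,0.6,0,-0.291,0],[-0.2,-1,0,0.8,0,-0.388,0],[-0.2,-1,0,1,0,-0.486,0]])

```text
clock: 0.72
tool_pos: [0.2222, -0.4851, 0.2311]
ee_rot: [-0.679, 0.196, -0.196, 0.679]
contact_force: [-0.6, -0.7, -0.2]
gripper_width: 0.599
```

```bash
python3 - <<'E'
from h import *
show(); t=np.radians(20)
R=tool([0,-np.sin(t),-np.cos(t)],[-1,0,0]); print(inc(W([.118,.09,.20]),R))
E
```

```text
t 0.725 box pos [-20.  576.9 231.1] F [-0.6 -0.7 -0.2] grip 0.6 
q [-1.29  0.    1.76 -0.    1.38 -0.73]
tool axes in box (cols):
 [[-1.     0.    -0.002]
 [ 0.002 -0.    -1.   ]
 [-0.    -1.     0.   ]]
(array([-1.391,  0.313,  4.866]), array([ 0.222, -0.001, -0.   ]))
```

Call:
apply_moves(increments=[[-0.2,0,0,0.5,0,0,0],[-0.2,0,0,1,0,0,0],[-0.2,0,0,1,0,0,0],[-0.2,0,0,1,0,0,0],[-0.2,0,0,1,0,0,0]])

```text
clock: 1.35
tool_pos: [0.275, -0.4028, 0.2312]
ee_rot: [0.679, -0.198, 0.198, -0.679]
contact_force: [0.0, 0.0, -0.6]
gripper_width: 0.603
```

Call:
apply_moves(increments=[[-0.2,0,0,0.2,0,0,0],[-0.2,0,0,0.4,0,0,0],[-0.2,0,0,0.6,0,0,0],[-0.2,0,0,0.8,0,0,0],[-0.2,0,0,1,0,0,0]])

```text
clock: 1.98
tool_pos: [0.3301, -0.3161, 0.2313]
ee_rot: [-0.679, 0.198, -0.198, 0.679]
contact_force: [0.1, 0.0, -0.3]
gripper_width: 0.599
```

Call:
apply_moves(increments=[[-0.2,0,0,0.2,0,0,0],[-0.2,0,0,0.4,0,0,0],[-0.2,0,0,0.6,0,0,0],[-0.2,0,0,0.8,0,0,0],[-0.2,0,0,1,0,0,0]])

```text
clock: 2.6
tool_pos: [0.3836, -0.2317, 0.2313]
ee_rot: [-0.679, 0.198, -0.198, 0.679]
contact_force: [-0.0, 0.0, -0.3]
gripper_width: 0.6
```

Call:
apply_moves(increments=[[-0.2,0,0,0.2,0.05,0,0],[-0.2,0,0,0.4,0.1,0,0],[-0.2,0,0,0.6,0.15,0,0],[-0.2,0,0,0.8,0.2,0,0],[-0.2,0,0,1,0.222,0,0]])

```text
clock: 3.22
tool_pos: [0.4371, -0.1479, 0.2311]
ee_rot: [-0.55, 0.161, -0.23, 0.787]
contact_force: [1.3, -0.6, -0.4]
gripper_width: 0.597
```

```bash
python3 - <<'E'
from h import *
show(); t=np.radians(20)
R=tool([0,-np.sin(t),-np.cos(t)],[-1,0,0]); print(inc(W([.122,.09,.20]),R),inc(W([.122,.08,.04]),R))
E
```

```text
t 3.225 box pos [-22.9 177.1 231.1] F [ 1.3 -0.6 -0.4] grip 0.6 
q [-0.75 -0.2   1.99  0.35  1.43 -0.25]
tool axes in box (cols):
 [[-1.    -0.002 -0.008]
 [ 0.008 -0.343 -0.939]
 [-0.001 -0.939  0.343]]
(array([-1.455,  0.588,  0.7  ]), array([-0.001, -0.005,  0.001])) (array([-1.455,  2.125,  0.245]), array([-0.001, -0.005,  0.001]))
```

Call:
apply_moves(increments=[[-0.2,-0.35,0,0.1,0,0,0],[-0.2,-0.7,0,0.3,0,0,0],[-0.2,-1,0.2,0.5,0,0,0],[-0.2,-1,0.4,0.6,0,0,0],[-0.2,-1,0.6,0.7,0,0,0]])

```text
clock: 3.85
tool_pos: [0.3992, -0.0209, 0.1988]
ee_rot: [-0.551, 0.16, -0.229, 0.786]
contact_force: [-0.5, -0.2, -0.7]
gripper_width: 0.6
```

Call:
apply_moves(increments=[[-0.2,-0.25,0,0,0,0,0],[-0.2,-0.455,0.1,0,0,0,0],[-0.2,-0.455,0.4,0,0,0,0],[-0.2,-0.455,0.7,0,0,0,0],[-0.2,-0.455,0.9,-0.2,0,0,0]])

```text
clock: 4.47
tool_pos: [0.3669, 0.0137, 0.1067]
ee_rot: [-0.551, 0.16, -0.228, 0.787]
contact_force: [-1.1, -0.4, -0.1]
gripper_width: 0.602
```

```bash
python3 - <<'E'
from h import *
show(); t=np.radians(20)
R=tool([0,-np.sin(t),-np.cos(t)],[-1,0,0]); print(inc(W([.122,.08,.04]),R),inc(W([.122,.03,.035]),R))
p,d=bot.capture("top"); cv2.imwrite("pics/top1.png",cv2.resize(p[160:360,180:440,::-1],None,fx=3,fy=3,interpolation=cv2.INTER_CUBIC))
E
```

```text
t 4.475 box pos [122.4  77.5 106.7] F [-1.1 -0.4 -0.1] grip 0.6 
q [-0.51 -0.44  2.42  0.38  1.18 -0.1 ]
tool axes in box (cols):
 [[-1.    -0.002 -0.004]
 [ 0.004 -0.342 -0.94 ]
 [ 0.    -0.94   0.342]]
(array([ 0.004,  0.618, -0.252]), array([ 0.   , -0.003,  0.001])) (array([0.002, 0.836, 0.201]), array([ 0.   , -0.003,  0.001]))
```

View pics/top1.png

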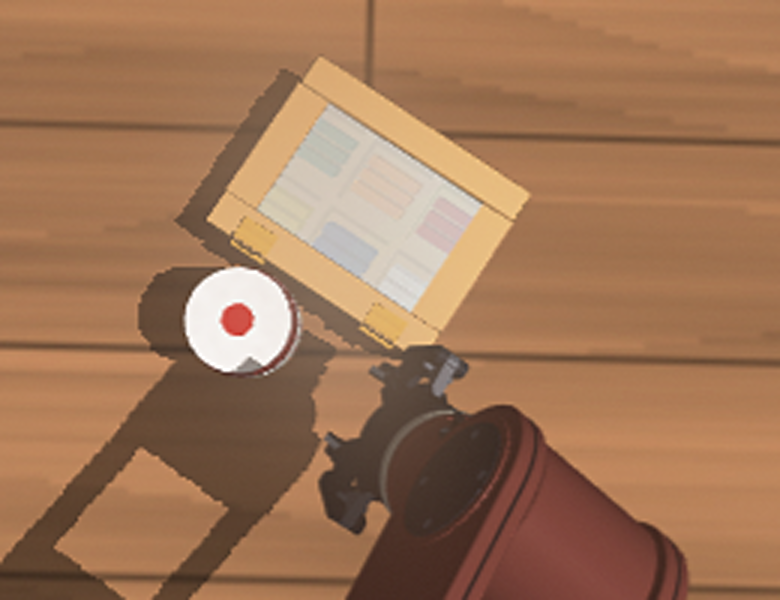

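The gripper's box-side finger is close to the lid's back edge at about (430,350). I'll narrow the fingers a little, shift a few mm away from the box, and descend.

Call:
apply_moves(increments=[[0.1,-0.04,0,0,0,0,0],[0.1,-0.04,0.15,-0.06,0,0,0],[0.1,-0.04,0.3,-0.12,0,0,0],[0.1,-0.04,0.45,-0.18,0,0,0],[0.1,-0.04,0.63,-0.24,0,0,0]])

```text
clock: 5.15
tool_pos: [0.3647, 0.0131, 0.0414]
ee_rot: [-0.551, 0.159, -0.23, 0.786]
contact_force: [1.0, 1.4, 0.4]
gripper_width: 0.448
```

```bash
python3 - <<'E'
from h import *
show(); t=np.radians(20)
R=tool([0,-np.sin(t),-np.cos(t)],[-1,0,0]); print(inc(W([.126,.03,.04]),R))
E
```

```text
t 5.15 box pos [123.9  79.2  41.4] F [1.  1.4 0.4] grip 0.45 
q [-0.52 -0.3   2.46  0.42  1.   -0.19]
tool axes in box (cols):
 [[-1.    -0.006 -0.006]
 [ 0.008 -0.342 -0.94 ]
 [ 0.004 -0.94   0.342]]
(array([-0.024,  0.181,  0.457]), array([-0.   , -0.004,  0.004]))
```

Call:
apply_moves(increments=[[0.1,-0.02,0.034,0.094,0,0,0],[0.1,-0.02,0.068,0.188,0,0,0],[0.1,-0.02,0.103,0.282,0,0,0],[0.1,-0.02,0.137,0.376,0,0,0],[0.1,-0.02,0.171,0.47,0,0,0]])

```text
clock: 5.78
tool_pos: [0.3889, 0.0573, 0.0403]
ee_rot: [-0.551, 0.16, -0.229, 0.786]
contact_force: [-0.1, 0.1, 0.8]
gripper_width: 0.447
```

Call:
apply_moves(increments=[[0.1,0,0.02,0.056,0,0,0],[0.1,0,0.041,0.113,0,0,0],[0.1,0,0.062,0.169,0,0,0],[0.1,0,0.082,0.226,0,0,0],[0.1,0,0.103,0.282,0,0,0]])

```text
clock: 6.4
tool_pos: [0.4046, 0.0821, 0.0399]
ee_rot: [-0.551, 0.161, -0.229, 0.786]
contact_force: [-0.6, -2.4, 0.1]
gripper_width: 0.448
```

```bash
python3 - <<'E'
from h import *
show()
p,d=bot.capture("scene"); cv2.imwrite("pics/sc1.png",cv2.resize(p[180:330,240:480,::-1],None,fx=3,fy=3,interpolation=cv2.INTER_CUBIC))
E
```

```text
t 6.4 box pos [126.8  -0.5  39.9] F [-0.6 -2.4  0.1] grip 0.45 
q [-0.27 -0.2   2.39  0.43  0.89  0.03]
tool axes in box (cols):
 [[-1.    -0.003 -0.007]
 [ 0.008 -0.342 -0.94 ]
 [ 0.    -0.94   0.342]]
```

View pics/sc1.png

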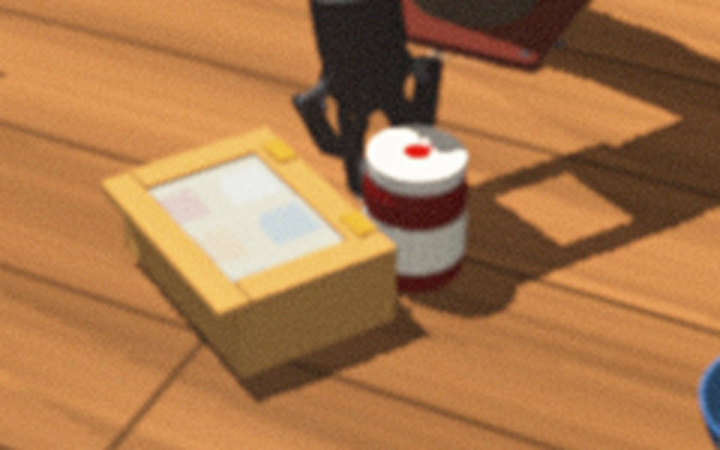

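The picture shows the jar upright at (415,205) in the crop, cradled by the fingers and clear of the box. I'll keep pushing.

Call:
apply_moves(increments=[[0.1,-0.01,0.023,0.063,0,0,0],[0.1,-0.02,0.046,0.126,0,0,0],[0.1,-0.03,0.069,0.189,0,0,0],[0.1,-0.04,0.092,0.252,0,0,0],[0.1,-0.05,0.114,0.315,0,0,0]])

```text
clock: 7.08
tool_pos: [0.4183, 0.1134, 0.04]
ee_rot: [-0.551, 0.161, -0.229, 0.786]
contact_force: [-0.2, -2.7, -0.1]
gripper_width: 0.453
```

Call:
apply_moves(increments=[[0.1,-0.01,0.023,0.063,0,0,0],[0.1,-0.02,0.046,0.126,0,0,0],[0.1,-0.03,0.069,0.189,0,0,0],[0.1,-0.04,0.092,0.252,0,0,0],[0.1,-0.05,0.114,0.315,0,0,0]])

```text
clock: 7.7
tool_pos: [0.432, 0.1443, 0.0399]
ee_rot: [-0.551, 0.161, -0.229, 0.786]
contact_force: [-0.9, -2.3, 0.4]
gripper_width: 0.453
```

Call:
apply_moves(increments=[[0.1,-0.01,0.023,0.063,0,0,0],[0.1,-0.02,0.046,0.126,0,0,0],[0.1,-0.03,0.069,0.189,0,0,0],[0.1,-0.04,0.092,0.252,0,0,0],[0.1,-0.05,0.114,0.315,0,0,0]])

```text
clock: 8.32
tool_pos: [0.4459, 0.1752, 0.04]
ee_rot: [-0.551, 0.161, -0.229, 0.786]
contact_force: [-1.5, -2.6, -0.4]
gripper_width: 0.452
```

Call:
apply_moves(increments=[[0.1,-0.01,0.023,0.063,0,0,0],[0.1,-0.02,0.046,0.126,0,0,0],[0.1,-0.03,0.069,0.189,0,0,0],[0.1,-0.04,0.092,0.252,0,0,0],[0.1,-0.05,0.114,0.315,0,0,0]])

```text
clock: 8.95
tool_pos: [0.4597, 0.2061, 0.0401]
ee_rot: [-0.551, 0.161, -0.229, 0.786]
contact_force: [-0.5, -1.5, -1.1]
gripper_width: 0.448
```

```bash
python3 - <<'E'
from h import *
show()
p,d=bot.capture("top"); cv2.imwrite("pics/top2.png",cv2.resize(p[120:320,160:420,::-1],None,fx=3,fy=3,interpolation=cv2.INTER_CUBIC))
P=cloud("top",d)[140:290,180:300].reshape(-1,3); j=P[abs(P[:,2]-.112)<.005]; c,r=cv2.minEnclosingCircle(j[:,:2].astype(np.float32)); print(len(j),r,B.T@(np.r_[c,0]-O))
E
```

```text
t 8.95 box pos [ 146.1 -134.8   40.1] F [-0.5 -1.5 -1.1] grip 0.45 
q [ 0.08 -0.01  2.22  0.41  0.76  0.37]
tool axes in box (cols):
 [[-1.    -0.002 -0.007]
 [ 0.007 -0.342 -0.94 ]
 [-0.    -0.94   0.342]]
933 0.05903322249650955 [ 0.13510073 -0.16265032  0.        ]
```

View pics/top2.png

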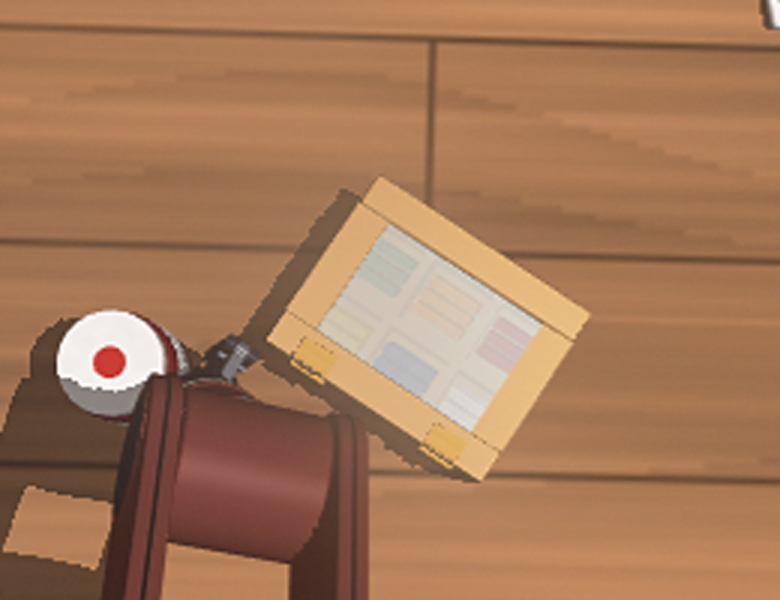

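Jar cap is at crop (109,362), standing upright behind and to the left of the box. Next I'll back off, rise, and compute the jar pose.

Call:
apply_moves(increments=[[0.1,0,-0.05,-0.15,0,0,0],[0.1,0,-0.11,-0.3,0,0,0],[0.1,0,-0.17,-0.47,0,0,0],[0.1,0,-0.55,-0.33,0,0,0],[0.1,0,-1,-0.17,0,0,0]])

```text
clock: 9.62
tool_pos: [0.4309, 0.1621, 0.1282]
ee_rot: [-0.551, 0.162, -0.229, 0.786]
contact_force: [0.9, 0.7, 0.8]
gripper_width: 0.449
```

```bash
python3 - <<'E'
from h import *
show(); t=np.radians(60)
R=tool([0,-np.sin(t),-np.cos(t)],[-1,0,0]); print(inc(W([-.087,.17,.25]),R))
print(B.T@(at_z("top",[[109/3+160-.3,362/3+120-.3]],.112)[0]-O))
E
```

```text
t 9.625 box pos [147.1 -82.3 128.2] F [0.9 0.7 0.8] grip 0.45 
q [-0.03 -0.28  2.26  0.35  1.01  0.37]
tool axes in box (cols):
 [[-1.    -0.001 -0.009]
 [ 0.009 -0.34  -0.94 ]
 [-0.002 -0.94   0.34 ]]
(array([ 2.361, -2.002, -1.935]), array([ 0.446, -0.006,  0.003]))
[ 0.14785278 -0.17969507  0.112     ]
```

The jar now stands at box (148,−180) mm, well outside the lid's sweep. I'll move to the front-right of the box.

Call:
apply_moves(increments=[[1,0,-0.4,0.1,0,0,0],[1,0.2,-0.8,0.1,0,0,0],[1,0.5,-1,-0.2,0,0,0],[1,0.8,-1,-0.6,0,0,0],[1,1,-1,-1,0,0,0]])

```text
clock: 10.25
tool_pos: [0.4477, -0.0008, 0.1883]
ee_rot: [-0.551, 0.16, -0.23, 0.786]
contact_force: [-0.2, 0.3, -0.5]
gripper_width: -0.002
```

Call:
apply_moves(increments=[[1,0.3,-0.2,-0.2,0.09,0,0],[1,0.6,-0.4,-0.4,0.18,0,0],[1,0.8,-0.7,-0.6,0.27,0,0],[1,1,-0.9,-0.8,0.36,0,0],[1,1,-1,-0.93,0.446,0,0]])

```text
clock: 10.88
tool_pos: [0.4665, -0.158, 0.2517]
ee_rot: [-0.246, 0.07, -0.273, 0.927]
contact_force: [-0.2, 0.7, 0.3]
gripper_width: 0.003
```

```bash
python3 - <<'E'
from h import *
show(); t=np.radians(60)
R=tool([0,-np.sin(t),-np.cos(t)],[-1,0,0]); print(inc(W([-.088,.15,.12]),R),inc(W([-.088,.15,.026]),R),inc(W([-.088,.075,.026]),R))
E
```

```text
t 10.875 box pos [-53.2 170.  251.7] F [-0.2  0.7  0.3] grip 0.0 
q [-1.07  0.1   1.96  0.88  1.7  -0.68]
tool axes in box (cols):
 [[-1.    -0.012 -0.002]
 [ 0.011 -0.869 -0.495]
 [ 0.005 -0.495  0.869]]
(array([ 0.34 ,  0.83 , -1.045]), array([-0.004, -0.001,  0.008])) (array([ 0.335,  1.296, -1.861]), array([-0.004, -0.001,  0.008])) (array([ 0.327,  1.947, -1.49 ]), array([-0.004, -0.001,  0.008]))
```

Call:
apply_moves(increments=[[1,0.2,0.15,-0.2,0,0,0],[1,0.34,0.3,-0.4,0,0,0],[1,0.34,0.5,-0.6,0,0,0],[1,0.34,0.65,-0.8,0,0,0],[1,0.34,0.8,-1,0,0,0.008]])

```text
clock: 11.5
tool_pos: [0.5053, -0.1569, 0.1233]
ee_rot: [-0.247, 0.073, -0.266, 0.929]
contact_force: [-1.0, -0.5, 0.2]
gripper_width: 0.002
```

Call:
apply_moves(increments=[[1,0,0.1,-0.2,0,0,0],[1,0,0.2,-0.4,0,0,0],[1,0,0.3,-0.6,0,0,0],[1,0,0.4,-0.75,0,0,0],[1,0,0.5,-0.86,0,0,0]])

```text
clock: 12.12
tool_pos: [0.5053, -0.1563, 0.024]
ee_rot: [-0.247, 0.074, -0.266, 0.929]
contact_force: [-0.2, 0.9, 0.3]
gripper_width: 0.0
```

```bash
python3 - <<'E'
from h import *
show(); t=np.radians(60)
R=tool([0,-np.sin(t),-np.cos(t)],[-1,0,0]); print(inc(W([-.088,.075,.026]),R))
p,d=bot.capture("top"); cv2.imwrite("pics/top3.png",cv2.resize(p[140:340,220:480,::-1],None,fx=3,fy=3,interpolation=cv2.INTER_CUBIC))
E
```

```text
t 12.125 box pos [-85.2 148.   24. ] F [-0.2  0.9  0.3] grip 0.0 
q [-1.    0.59  1.88  0.92  1.41 -0.96]
tool axes in box (cols):
 [[-1.     0.004 -0.004]
 [-0.002 -0.867 -0.498]
 [-0.006 -0.498  0.867]]
(array([0.029, 0.623, 0.381]), array([-0.002, -0.003, -0.003]))
```

View pics/top3.png

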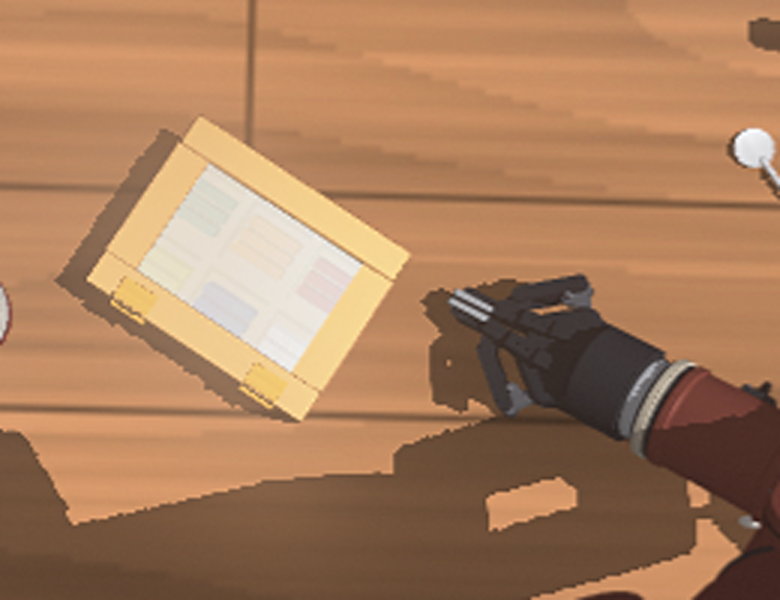

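The finger tip at crop (455,295) points along the lip, whose near corner is at (410,255). The knuckles will stay outside the box's side. I'll slide it under the lip.

Call:
apply_moves(increments=[[1,0.025,0.12,0.07,0,0,0],[1,0.025,0.24,0.14,0,0,0],[1,0.025,0.36,0.21,0,0,0],[1,0.025,0.48,0.29,0,0,0],[1,0.025,0.61,0.37,0,0,0]])

```text
clock: 12.8
tool_pos: [0.5464, -0.0954, 0.0263]
ee_rot: [-0.247, 0.074, -0.265, 0.929]
contact_force: [-0.4, -0.2, 0.8]
gripper_width: 0.003
```

```bash
python3 - <<'E'
from h import *
show(); s=bot.state(); R0=Ro.from_quat(s["ee_rot"]).as_matrix(); p0=B.T@(s["tool_pos"]-O)*1e3
# planned TCP path, box mm: finger centre at lid edge y=100 lies ~13 above tip
for th in (0,5,10,20,30,40,50,60,70,80,85,90,95,100):
    t=np.radians(th); S=157-32*min(th/60,1); d=14.5*np.sin(t)+13*np.cos(t)
    c=np.array([70-S*np.cos(t)-d*np.sin(t), 60+S*np.sin(t)-d*np.cos(t)])
    p=np.array([c[0],p0[1],c[1]-13]); print(th,p.round(0),(R0.T@(B@(p-p0))/100).round(3))
E
```

```text
t 12.8 box pos [-87.6  74.6  26.3] F [-0.4 -0.2  0.8] grip 0.0 
q [-0.87  0.57  1.91  1.01  1.34 -0.92]
tool axes in box (cols):
 [[-1.     0.006 -0.003]
 [-0.004 -0.867 -0.498]
 [-0.006 -0.498  0.867]]
0 [-87.  75.  34.] [-0.007 -0.038  0.067]
5 [-85.  75.  46.] [-0.027 -0.1    0.173]
10 [-82.  75.  58.] [-0.058 -0.159  0.277]
20 [-73.  75.  81.] [-0.146 -0.271  0.473]
30 [-61.  75. 101.] [-0.267 -0.373  0.651]
40 [-46.  75. 119.] [-0.418 -0.461  0.806]
50 [-29.  75. 134.] [-0.596 -0.535  0.935]
60 [ -9.  75. 146.] [-0.793 -0.59   1.033]
70 [ 10.  75. 158.] [-0.987 -0.651  1.141]
80 [ 32.  75. 167.] [-1.204 -0.695  1.218]
85 [ 44.  75. 170.] [-1.32  -0.708  1.244]
90 [ 55.  75. 172.] [-1.44  -0.717  1.259]
95 [ 68.  75. 173.] [-1.561 -0.719  1.265]
100 [ 80.  75. 172.] [-1.683 -0.716  1.26 ]
```

Call:
apply_moves(increments=[[1,0,-0.05,0.087,0,0,0],[1,0,-0.095,0.165,0,0,0],[1,0,-0.14,0.243,0,0,0],[1,0,-0.184,0.321,0,0,0],[1,0,-0.234,0.408,0,0,0]])

```text
clock: 13.42
tool_pos: [0.5459, -0.097, 0.0736]
ee_rot: [-0.247, 0.074, -0.265, 0.929]
contact_force: [-1.3, -0.1, -0.9]
gripper_width: 0.003
```

```bash
cat > path.py <<'E'
from h import *
show(); s=bot.state(); R0=Ro.from_quat(s["ee_rot"]).as_matrix(); p0=B.T@(s["tool_pos"]-O)*1e3
for th in range(15,116,5):
    t=np.radians(th); S=157-32*min(th/60,1); d=14.5*np.sin(t)+13*np.cos(t)
    c=np.array([70-S*np.cos(t)-d*np.sin(t), 60+S*np.sin(t)-d*np.cos(t)])
    p=np.array([c[0],75,c[1]-13]); i=(R0.T@(B@(p-p0))/100).round(3)
    if abs(i).max()<1: print(th,p.round(0),i)
E
python3 - <<'E'
from path import *
p,d=bot.capture("scene"); cv2.imwrite("pics/sc2.png",cv2.resize(p[150:350,200:460,::-1],None,fx=3,fy=3,interpolation=cv2.INTER_CUBIC))
E
```

```text
t 13.425 box pos [-88.   76.1  73.6] F [-1.3 -0.1 -0.9] grip 0.0 
q [-0.87  0.47  1.93  1.    1.38 -0.85]
tool axes in box (cols):
 [[-1.     0.006 -0.004]
 [-0.003 -0.867 -0.498]
 [-0.006 -0.498  0.867]]
15 [-78.  75.  70.] [-0.099  0.03  -0.028]
20 [-73.  75.  81.] [-0.147 -0.025  0.068]
25 [-68.  75.  91.] [-0.204 -0.078  0.16 ]
30 [-61.  75. 101.] [-0.268 -0.127  0.246]
35 [-54.  75. 111.] [-0.341 -0.173  0.327]
40 [-46.  75. 119.] [-0.42  -0.216  0.401]
45 [-38.  75. 127.] [-0.506 -0.255  0.469]
50 [-29.  75. 134.] [-0.597 -0.289  0.53 ]
55 [-19.  75. 140.] [-0.694 -0.319  0.583]
60 [ -9.  75. 146.] [-0.795 -0.345  0.628]
65 [  0.  75. 152.] [-0.888 -0.378  0.685]
70 [ 10.  75. 158.] [-0.988 -0.406  0.736]
```

View pics/sc2.png

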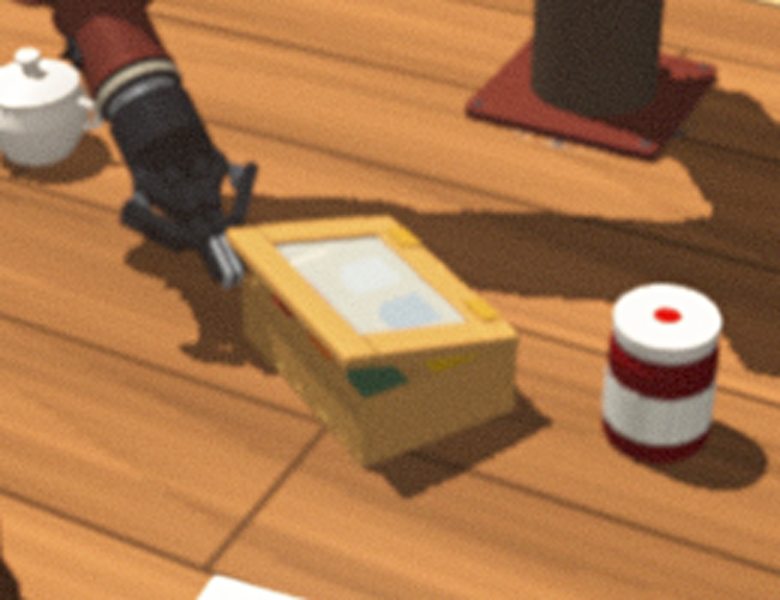

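The lid has lifted about 12° on the fingertip, with the front gap visible at (300,320). The jar stands upright at (662,370). I'll follow the arc.

Call:
apply_moves(increments=[[1,-0.09,-0.025,0.06,0,0,0],[1,-0.18,-0.07,0.15,0,0,0],[1,-0.26,-0.125,0.245,0,0,0],[1,-0.34,-0.173,0.327,0,0,0],[1,-0.42,-0.216,0.4,0,0,0]])

```text
clock: 14.1
tool_pos: [0.511, -0.0734, 0.1197]
ee_rot: [-0.247, 0.073, -0.265, 0.929]
contact_force: [2.1, -2.3, 0.1]
gripper_width: -0.001
```

```bash
python3 - <<'E'
from path import *
p,d=bot.capture("scene"); cv2.imwrite("pics/sc3.png",cv2.resize(p[150:350,200:460,::-1],None,fx=3,fy=3,interpolation=cv2.INTER_CUBIC))
E
```

```text
t 14.1 box pos [-45.9  74.7 119.7] F [ 2.1 -2.3  0.1] grip -0.0 
q [-0.89  0.29  2.05  0.97  1.43 -0.81]
tool axes in box (cols):
 [[-1.     0.005 -0.003]
 [-0.003 -0.867 -0.498]
 [-0.005 -0.498  0.867]]
15 [-78.  75.  70.] [ 0.325  0.244 -0.433]
20 [-73.  75.  81.] [ 0.277  0.189 -0.337]
25 [-68.  75.  91.] [ 0.22   0.136 -0.245]
30 [-61.  75. 101.] [ 0.155  0.087 -0.159]
35 [-54.  75. 111.] [ 0.083  0.041 -0.078]
40 [-46.  75. 119.] [ 0.004 -0.002 -0.004]
45 [-38.  75. 127.] [-0.082 -0.04   0.064]
50 [-29.  75. 134.] [-0.173 -0.075  0.125]
55 [-19.  75. 140.] [-0.27  -0.105  0.178]
60 [ -9.  75. 146.] [-0.371 -0.131  0.223]
65 [  0.  75. 152.] [-0.464 -0.163  0.281]
70 [ 10.  75. 158.] [-0.564 -0.192  0.332]
75 [ 21.  75. 163.] [-0.67  -0.216  0.374]
80 [ 32.  75. 167.] [-0.782 -0.236  0.408]
85 [ 44.  75. 170.] [-0.898 -0.25   0.434]
```

View pics/sc3.png

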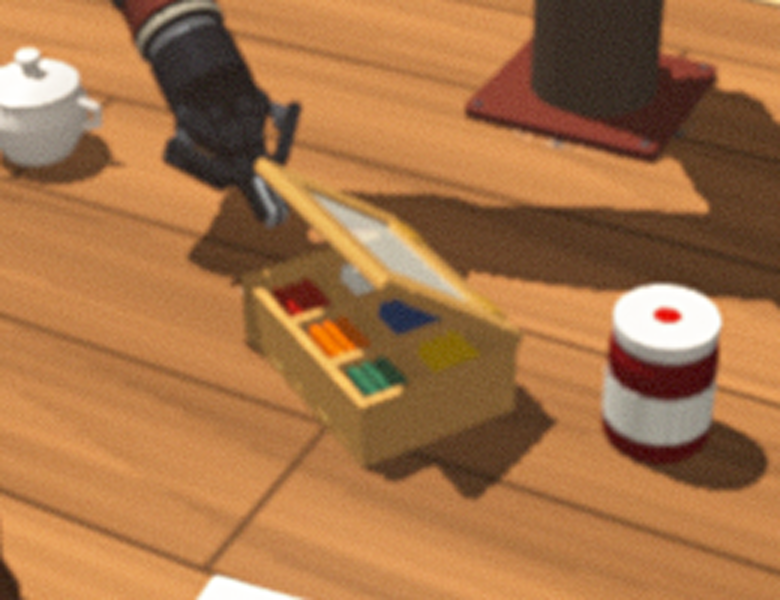

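The lid is at about 40°, resting on the finger at (265,180). Continuing slowly.

Call:
apply_moves(increments=[[1,-0.08,-0.04,0.064,0,0,0],[1,-0.17,-0.075,0.125,0,0,0],[1,-0.27,-0.105,0.178,0,0,0],[1,-0.37,-0.13,0.223,0,0,0],[1,-0.46,-0.163,0.28,0,0,0]])

```text
clock: 14.78
tool_pos: [0.4714, -0.0488, 0.1515]
ee_rot: [-0.247, 0.074, -0.264, 0.929]
contact_force: [0.3, -0.4, -0.8]
gripper_width: 0.006
```

```bash
python3 path.py
```

```text
t 14.775 box pos [  0.7  75.  151.5] F [ 0.3 -0.4 -0.8] grip 0.01 
q [-0.93  0.13  2.17  0.94  1.48 -0.79]
tool axes in box (cols):
 [[-1.     0.007 -0.004]
 [-0.004 -0.867 -0.498]
 [-0.007 -0.498  0.867]]
15 [-78.  75.  70.] [ 0.794  0.401 -0.705]
20 [-73.  75.  81.] [ 0.746  0.346 -0.609]
25 [-68.  75.  91.] [ 0.689  0.294 -0.518]
30 [-61.  75. 101.] [ 0.624  0.245 -0.431]
35 [-54.  75. 111.] [ 0.552  0.199 -0.351]
40 [-46.  75. 119.] [ 0.473  0.156 -0.276]
45 [-38.  75. 127.] [ 0.387  0.118 -0.208]
50 [-29.  75. 134.] [ 0.295  0.083 -0.148]
55 [-19.  75. 140.] [ 0.199  0.053 -0.095]
60 [ -9.  75. 146.] [ 0.098  0.028 -0.05 ]
65 [  0.  75. 152.] [ 0.004 -0.005  0.008]
70 [ 10.  75. 158.] [-0.096 -0.033  0.058]
75 [ 21.  75. 163.] [-0.202 -0.057  0.101]
80 [ 32.  75. 167.] [-0.314 -0.077  0.135]
85 [ 44.  75. 170.] [-0.43 -0.09  0.16]
90 [ 55.  75. 172.] [-0.549 -0.099  0.175]
95 [ 68.  75. 173.] [-0.671 -0.101  0.181]
100 [ 80.  75. 172.] [-0.793 -0.098  0.176]
105 [ 92.  75. 170.] [-0.915 -0.089  0.161]
```

Call:
apply_moves(increments=[[1,-0.09,-0.03,0.055,0,0,0],[1,-0.18,-0.055,0.09,0,0,0],[1,-0.26,-0.07,0.12,0,0,0],[1,-0.34,-0.08,0.14,0,0,0],[1,-0.41,-0.09,0.155,0,0,0]])

```text
clock: 15.4
tool_pos: [0.437, -0.0276, 0.1697]
ee_rot: [-0.247, 0.074, -0.265, 0.929]
contact_force: [-0.0, 0.4, -0.8]
gripper_width: 0.001
```

Call:
apply_moves(increments=[[1,-0.05,0,0.01,0,0,0],[1,-0.1,0,0.02,0,0,0],[1,-0.15,0,0.02,0,0,0],[1,-0.2,0,0.02,0,0,0],[1,-0.24,0,0.02,0,0,0]])

```text
clock: 16.02
tool_pos: [0.4174, -0.0142, 0.1714]
ee_rot: [-0.247, 0.074, -0.265, 0.929]
contact_force: [-0.6, -0.7, -0.2]
gripper_width: 0.001
```

```bash
python3 - <<'E'
from path import *
p,d=bot.capture("scene"); cv2.imwrite("pics/sc4.png",cv2.resize(p[150:350,200:460,::-1],None,fx=3,fy=3,interpolation=cv2.INTER_CUBIC))
E
```

```text
t 16.025 box pos [ 64.8  74.3 171.4] F [-0.6 -0.7 -0.2] grip 0.0 
q [-0.99 -0.07  2.32  0.9   1.54 -0.78]
tool axes in box (cols):
 [[-1.     0.006 -0.004]
 [-0.004 -0.867 -0.498]
 [-0.006 -0.498  0.867]]
50 [-29.  75. 134.] [ 0.937  0.173 -0.321]
55 [-19.  75. 140.] [ 0.841  0.143 -0.268]
60 [ -9.  75. 146.] [ 0.74   0.118 -0.223]
65 [  0.  75. 152.] [ 0.647  0.085 -0.166]
70 [ 10.  75. 158.] [ 0.546  0.056 -0.115]
75 [ 21.  75. 163.] [ 0.44   0.032 -0.072]
80 [ 32.  75. 167.] [ 0.328  0.013 -0.038]
85 [ 44.  75. 170.] [ 0.212 -0.001 -0.013]
90 [ 55.  75. 172.] [ 0.093 -0.009  0.002]
95 [ 68.  75. 173.] [-0.028 -0.012  0.008]
100 [ 80.  75. 172.] [-0.15  -0.009  0.003]
105 [ 92.  75. 170.] [-0.272  0.001 -0.012]
110 [104.  75. 168.] [-0.393  0.016 -0.038]
115 [116.  75. 164.] [-0.51   0.037 -0.074]
```

View pics/sc4.png

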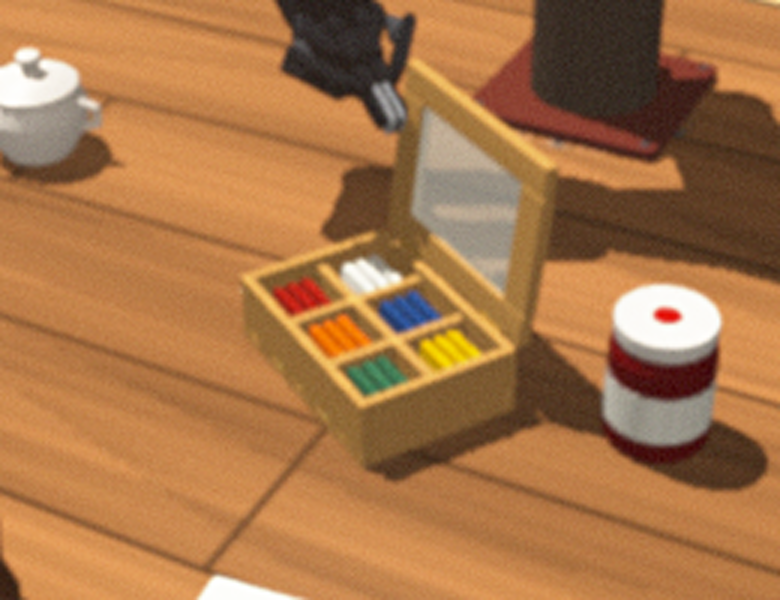

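The lid is about upright, with the fingertip at (390,105) on its inner face. I'll ease it over slowly.

Call:
apply_moves(increments=[[1,-0.04,0,0,0,0,0],[1,-0.08,0,0,0,0,0],[1,-0.12,0,0,0,0,0],[1,-0.16,0,0,0,0,0],[1,-0.2,0,0,0,0,0]])

```text
clock: 16.7
tool_pos: [0.4005, -0.0037, 0.1716]
ee_rot: [-0.247, 0.074, -0.265, 0.929]
contact_force: [0.0, 0.3, -0.1]
gripper_width: -0.002
```

Call:
apply_moves(increments=[[1,-0.04,0,0,0,0,0],[1,-0.08,0,-0.01,0,0,0],[1,-0.12,0,-0.02,0,0,0],[1,-0.12,0,-0.02,0,0,0],[1,-0.12,0,-0.02,0,0,0]])

```text
clock: 17.32
tool_pos: [0.39, 0.0015, 0.17]
ee_rot: [-0.247, 0.074, -0.265, 0.929]
contact_force: [1.0, 0.1, 0.0]
gripper_width: 0.003
```

```bash
python3 - <<'E'
from h import *
show()
p,d=bot.capture("scene"); cv2.imwrite("pics/sc5.png",cv2.resize(p[150:350,200:460,::-1],None,fx=3,fy=3,interpolation=cv2.INTER_CUBIC))
E
```

```text
t 17.325 box pos [ 96.4  75.5 170. ] F [1.  0.1 0. ] grip 0.0 
q [-1.03 -0.16  2.4   0.88  1.57 -0.79]
tool axes in box (cols):
 [[-1.     0.006 -0.004]
 [-0.003 -0.867 -0.498]
 [-0.006 -0.498  0.867]]
```

View pics/sc5.png

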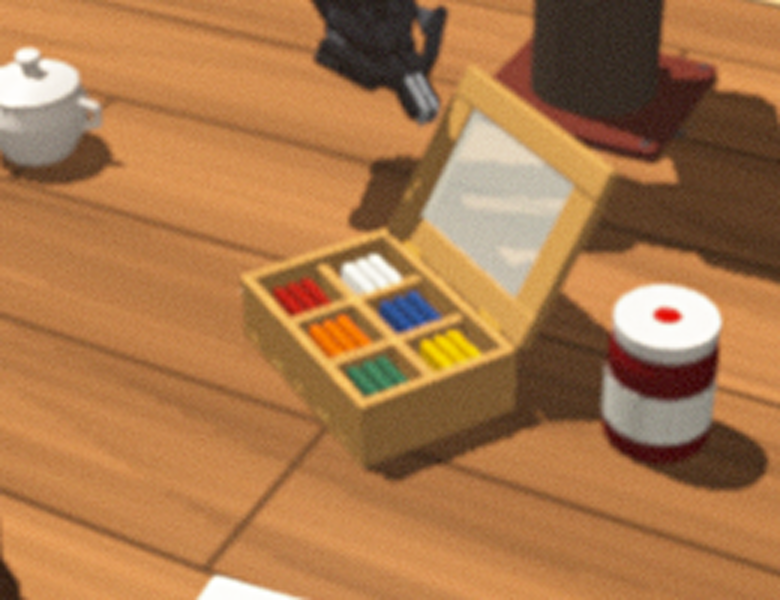

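The lid leans back at its stop and the finger at (425,100) is free of it. I'll withdraw and check.

Call:
apply_moves(increments=[[1,0.15,0,0,0,0,0],[1,0.3,0,0,0,0,0],[1,0.45,-0.3,0,0,0,0],[1,0.6,-0.65,0,0,0,0],[1,0.7,-1,0,0,0,0]])

```text
clock: 18.0
tool_pos: [0.4038, -0.1102, 0.2198]
ee_rot: [-0.247, 0.074, -0.265, 0.929]
contact_force: [0.1, -0.2, -0.6]
gripper_width: -0.002
```

Call:
apply_moves(increments=[[1,0.1,-0.2,0,0,0,0],[1,0.2,-0.4,0,0,0,0],[1,0.2,-0.4,0,0,0,0],[1,0.2,-0.4,0,0,0,0],[1,0.2,-0.4,0,0,0,0]])

```text
clock: 18.62
tool_pos: [0.4024, -0.1481, 0.2386]
ee_rot: [-0.247, 0.074, -0.264, 0.929]
contact_force: [-1.2, -0.8, 0.5]
gripper_width: -0.002
```

```bash
python3 - <<'E'
from h import *
show()
p,d=bot.capture("scene"); Q=(cloud("scene",d).reshape(-1,3)-O)@B
m=(Q[:,0]>.06)&(Q[:,0]<.2)&(abs(Q[:,1])<.09)&(Q[:,2]>.08)&(Q[:,2]<.22)
v=np.polyfit(Q[m,2],Q[m,0],1); print(m.sum(),"lid angle deg",90+np.degrees(np.arctan(v[0])))
p,d=bot.capture("top"); cv2.imwrite("pics/top9.png",p[:,:,::-1]); P=cloud("top",d)
for nm,(u0,u1,v0,v1) in dict(sugar=(465,535,280,335),cup=(85,145,265,310),bowl=(80,145,190,252),ts=(462,505,180,238),jar=(160,225,200,280)).items():
    s=P[v0:v1,u0:u1].reshape(-1,3); s=s[(s[:,2]>(.005 if nm=='ts' else .03))&(s[:,2]<.13)]; print(nm,len(s),s.min(0).round(3),s.max(0).round(3))
E
```

```text
t 18.625 box pos [  6.4 195.7 238.6] F [-1.2 -0.8  0.5] grip -0.0 
q [-1.17  0.03  2.06  0.8   1.76 -0.76]
tool axes in box (cols):
 [[-1.     0.007 -0.004]
 [-0.004 -0.867 -0.497]
 [-0.007 -0.497  0.867]]
2912 lid angle deg 119.6316186771071
sugar 1419 [ 0.31  -0.523  0.03 ] [ 0.398 -0.397  0.111]
cup 1004 [0.333 0.392 0.03 ] [0.412 0.471 0.11 ]
bowl 1079 [0.46  0.385 0.03 ] [0.598 0.528 0.061]
ts 179 [ 0.528 -0.484  0.005] [ 0.659 -0.392  0.014]
jar 1298 [0.44  0.203 0.03 ] [0.523 0.285 0.117]
```

View pics/top9.png

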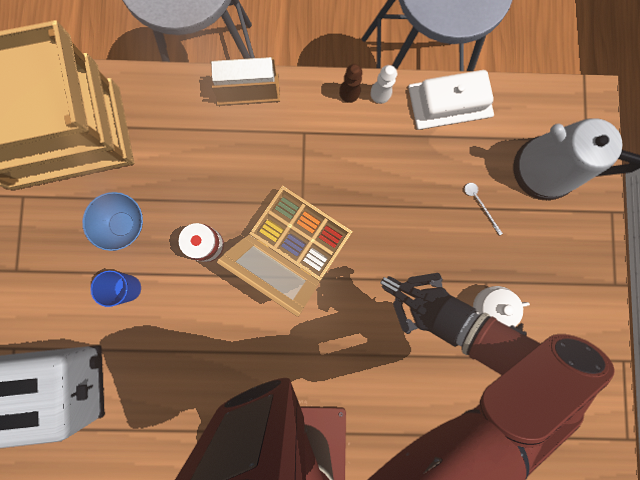

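The lid is open at (270,270), the jar stands at (196,241), and the bystanders are in place. The sugar bowl is partly hidden under the raised wrist. Handing in.

```bash
python3 -c "
from rig import bot
print(bot.finish_job())"
```

```text
the job is handed in; nothing more can be done
None
```

The tea box is open and the job is handed in at about 18.7 s of the 61 s allowed; the hand-in gave no verdict.

- **Jar:** I slid it about 150 mm along the counter with the half-open fingertips, pushing low. It stayed upright and ended outside the lid's sweep, at about (148, −180) mm in the box's frame.
- **Lid:** I lifted it by the lip with the outside of the closed fingers and eased it past upright. It then fell back onto its hinge stop under its own weight. The wrist force, read at the end of each move, stayed under about 4 N.

**Last checks:**
- The lid measured 119.6° (2.09 rad) in the depth image with the robot clear of it, against 2.1 rad fully open.
- The jar's height and outline read as upright.
- The cup, cereal bowl and teaspoon were where they started, within a few mm (up to 7 mm on the spoon's outline).
- The sugar bowl was partly hidden by the arm in the final top view. Its visible edges matched the first picture, but I could not check its whole outline.

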